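Set the surface planer for barrel-stave bevels

ROBOT

A 7-joint arm with a two-finger parallel gripper is mounted at the origin on the work surface. World frame = base frame: x ahead of the robot, y to its left, z up, the work surface at z = 0. Lengths are in m, angles in rad, forces in N, time in s.
With the tool pointing down it reaches from about 0.35 to 0.9 m from the base axis. Payload 8.1 kg.
Tool frame: the origin (TCP) lies between the finger pads; the fingertips stand arm.finger_overhang ahead of it and the grasp point (between the pads) lies 8 mm behind it (arm.finger_overhang is the distance from the TCP to the fingertips, in m); z points along the fingers, x is the direction in which the jaws open and shut, and the axes are right-handed (so a half turn about z gives the same grasp; the last joint's range is limited). The gripper opens to 85 mm and grips with 20 to 120 N. Pads are 22 mm wide; open, the fingers measure 114 mm over their backs; the gripper's body (76 mm by 85 mm) begins 54 mm behind the grasp point. The pads swing forward as they close: fully open they stand 13 mm farther back than shut.
Start: joints at [1.176, 0.434, 0.025, 1.573, -0.012, 1.134, -0.075], TCP at [0.18, -0.599, 0.242] pointing down, gripper open.
Joint ranges: [-2.62, 2.62], [-0.44, 2.09], [-1.27, 1.32], [0.08, 2.57], [-1.32, 4.46], [0.12, 2], [-2.74, 2.74]. Speed limits (rad/s): [2.22, 2.22, 3.01, 3.01, 3.14, 3.14, 3.14].

INTERFACE

Orientations are given as [roll, pitch, yaw] about the fixed x, y, z axes, in that order (R = Rz(yaw) Ry(pitch) Rx(roll)).
In Python, from station import arm gives the robot as it stands.
- The arm moves only by the tool drive_tool, never from a script. Its argument "motion" is a list of rows, each an object of numbers: "gripper": the finger opening in m, from 0 to 0.0854; "tx", "ty", "tz": the shift along the tool's x, y, z in m; "ax", "ay", "az": the turn, a rotation vector about the tool's x, y, z in degrees. A call has 1 to 20 rows; each row is the pose to reach, as a shift and turn from the pose commanded when the call began, along the tool's axes at that moment; what a row does not reach only later rows make up. A row lasts 1/8 s, in which the tool goes at most 62.5 mm and 10.7 degrees, less where a joint would pass 70% of its speed; a pose out of reach is approached as far as the arm can. A call with a gripper value outside its range is refused whole. The fingers move at their own pace and stop on an object; "grip_force" is the grip in N (left out, the last holds). Time passes only in rows, so rows that repeat a pose let the fingers close. It gives the time, the measured TCP pose, the force and the opening at its end, in the units of the state.
- arm.sense(): the state, without advancing time (a new reading comes with each control period).
- arm.get_image(name): name is "scene" or "side" or "wrist"; returns a dict with "img" (400x640x3 uint8, red, green, blue), "fx", "fy", "cx", "cy" (pixels), "dist_coeffs" ([k1, k2, p1, p2, k3] as OpenCV has them; the pictures are not rectified), "world_from_camera" (4x4, takes a point from camera to world coordinates); the wrist camera has in their place "mount" (4x4, takes a point from camera to tool coordinates, whose origin is the TCP and whose axes are the tool frame's). Camera axes: x right, y down, z forward; pixel columns grow to the right and rows downward; lengths in m; the calibration is good to about 2 mm. A picture is of the moment at which its call begins: read the wrist's pose just before it. There is no depth.
- arm.hand_in(): hands the job in, once; it reports no verdict.
Trained networks look in a picture, given as the dict that the camera call returned (one of the last four; its "shot" number tells which), for a name from the list of things; names that differ only in an ending like _2 or _b are one class to them, and where a whole thing is asked for, a point or a joint stands for the part that bears it (a point fixed in the world has none). Each returns a list of dicts, best first, with "confidence" (0 to 1); they miss things now and then, are a little off and sometimes report something else, mostly with a low value. They report only what shows in the picture. A call takes as long as a camera call.
- arm.regions_of(picture, label): "region" (400x640 bool, what is visible of it) and "uv" ([column, row] in pixels, amid what is visible of it).
The state is a dict: "time_s": time; "joint_positions": joint angles; "qd": joint speeds; "joint_torque": joint torques, N m; "ee_pos": TCP position; "ee_rot": TCP orientation; "ft_force": force on the tool from outside, world axes, zero at the start; "wrist_torque": the same for the moment, N m; "finger_gap": opening from 0.0 (shut) to 1.0 (fully open).
Only numpy, scipy, OpenCV 4.12 (cv2) and the standard library are available. Lean on these libraries where they do the work, as an engineer would, in place of code of your own. Each camera call takes 0.05 s, during which the arm holds its last target.

TASK

Set up the bench planer for bevelling barrel staves: first turn the black depth knob until the needle of the depth gauge beside it lies on the gauge's one long line, and let go of the knob. Then take the loose fence, which is lying back on its stop, swing it up until its pointer lies on the long 15-degree line of the quadrant and hold it there, steady, with your fingers for me to clamp: finish while still holding it. Never let the fence fall back, and leave the push block and the other things lying about where they are.

Things in the scene. Friction and masses are not known exactly. Their poses are not given: they have to be found in the camera images.
- planer: Bench planer, fixed. Origin on the bench under its middle; x along the machine, y to the control side. Two aluminium tables end to end: x -280 to 280, y -65 to 65, top z 145 mm. Control ledge: x -210 to 90, y 70 to 195, top z 100 mm, with the depth knob and, 125 mm further along +x, the gauge (92 mm wide, 10 mm high, face up). Fence along the -y edge; angle quadrant at its +x end (x 208 mm).
- knob_grip (a point): Depth knob: round black fluted knob, 42 mm in diameter, upright axis; it reaches from 10 to 40 mm above the ledge. The point is on its axis, 27 mm above the ledge, where to grip it.
- depth_knob (a joint): Angle of the depth knob in rad, growing as it is turned clockwise seen from above, 0 to 4; it stays where it is left (about 0.06 Nm of friction). Each rad turns the needle 0.4 rad clockwise (and sinks the infeed table 0.4 mm).
- gauge_needle (a joint): Angle of the gauge needle in rad, growing clockwise seen from above; 0 at the first short line, short lines every 0.25 rad, the one long line at 1.0 rad. It starts short of the long line.
- fence (a joint): Lean of the fence, rad: 0 = upright; grows as it leans away over the planer's -y side, up to the stop at 0.785 (45 degrees) where it lies at the start. The quadrant has short lines every 5 degrees; its long line is at 15 degrees = 0.262 rad. The hinge is loose: the fence (0.6 to 0.95 kg) falls back when let go.
- fence_edge (a point): Middle of the fence's top edge, half-way through its thickness. Aluminium plate 400 mm long (its x axis, as the planer's), 12 mm thick (y axis), 100 mm high (z axis, from hinge to this edge). The upper 48 mm are bare on both sides; lower down the back has ribs reaching 42 mm behind the front face. Grip or support it anywhere along the middle 300 mm.
- fence_hinge (a point): On the hinge axis of the fence (which runs along x), in the middle of its length, at the foot of its front face; 100 mm below the top edge along the fence.
- push_block: Wooden push block lying on the outfeed table: board 150 x 75 x 16 mm with a round handle along it, 79 mm high. Origin under its middle. Leave it alone.
- stave: Loose wooden stave 240 x 45 x 20 mm lying on the bench beyond the fence. Origin under its middle. Leave it alone.
- mallet: Turned round wooden mallet, 82 mm wide and 200 mm high, standing on its head on the bench, control side. Origin under its middle. Leave it alone.
- gouge: Turning gouge lying on the bench on the control side, 320 mm long, 28 mm thick, along its x axis. Origin on the bench near the middle. Leave it alone.

How it is judged:
By the outcome, as a careful person would: the job done as asked, in the order asked, and still so for the second after the job is handed in, while the arm keeps its last pose, push and grip.
It also fails if it takes over 53 s, if anything falls off the work surface, if the arm or the gripper's body presses on something with over 40 N, if the wrist force passes 120 N, or if a joint passes its speed limit or range.

## Working session

There is one attempt and no reset: what is moved stays moved. The work goes in short steps, Python scripts to look and compute and a tool call to move; the robot and the scene stay as the last step left them, time stands still between calls to the robot, and variables do not carry over. Pictures are saved under pics/ and viewed, and the job is handed in when it is done.

Besides the shell and the picture viewer there is one more tool, called after "Emit:" by a JSON object that holds its "method" and its "body", one argument or row to a line. drive_tool: Moves the arm, as the interface text tells. Its arguments: {"type":"object","properties":{"motion":{"type":"array"},"grip_force":{"type":"number"}},"required":["motion"]}

```bash
ls; mkdir -p pics
cat > h.py <<'E'
import numpy as np,cv2
from station import arm
from scipy.spatial.transform import Rotation as Ro
def save(d,n): cv2.imwrite('pics/'+n,d['img'][:,:,::-1])
def K(d): return np.array([[d['fx'],0,d['cx']],[0,d['fy'],d['cy']],[0,0,1.]])
def Rt(v): 
    return Ro.from_euler('xyz',v).as_matrix()
def pose(s=None):
    s=s or arm.sense(); T=np.eye(4); T[:3,3]=s['ee_pos']; r=np.array(s['ee_rot'])
    T[:3,:3]=Rt(r) if r.size==3 else (r.reshape(3,3) if r.size==9 else None); return T
def wfc(d,T=None): return np.array(d['world_from_camera']) if 'world_from_camera' in d else T@np.array(d['mount'])
def ray(d,uv,T=None):
    M=wfc(d,T); p=cv2.undistortPoints(np.array([[uv]],float),K(d),np.array(d['dist_coeffs']))[0,0]
    v=M[:3,:3]@np.array([p[0],p[1],1.]); return M[:3,3],v/np.linalg.norm(v)
def atz(d,uv,z,T=None):
    o,v=ray(d,uv,T); return o+v*(z-o[2])/v[2]
def proj(d,P,T=None):
    M=np.linalg.inv(wfc(d,T)); P=np.atleast_2d(P).astype(float)
    return cv2.projectPoints(P,cv2.Rodrigues(M[:3,:3])[0],M[:3,3],K(d),np.array(d['dist_coeffs']))[0][:,0]
E
python3 - <<'E'
from h import *
s=arm.sense(); print(s, arm.finger_overhang)
for n in ['scene','side','wrist']:
    d=arm.get_image(n); save(d,n+'0.png')
    print(n,d['fx'],d['cx'],d['cy'],d['dist_coeffs'], d.get('world_from_camera'),d.get('mount'))
    for l in ['planer','knob_grip','gauge_needle','fence','mallet','gouge']:
        r=arm.regions_of(d,l); print(l,[(np.round(x['uv']),round(x['confidence'],2),x['region'].sum()) for x in r[:2]])
E
```

```text
pics
{'time_s': 0.0, 'joint_positions': array([ 1.17642332,  0.43525814,  0.02495888,  1.57413088, -0.0115935 ,
        1.13402162, -0.07511195]), 'qd': array([ 0.00131539, -0.00070906, -0.0017193 , -0.00089032, -0.00083579,
       -0.00127223,  0.00010494]), 'joint_torque': array([-1.07984539e-03, -6.70467710e+01,  1.02412205e+00, -3.16218781e+01,
        1.54463860e-02,  1.22012990e-02,  1.47206219e-05]), 'ee_pos': array([ 0.17958386, -0.59810513,  0.24149091]), 'ee_rot': array([ 3.14144116e+00,  1.66626766e-03, -1.27909002e+00]), 'ft_force': array([ 0.40328656, -0.08431827,  0.02733097]), 'wrist_torque': array([ 0.01431764, -0.01586862, -0.01333704]), 'finger_gap': 1.001262481696083} 0.011
scene 376.89096648640975 324.9383759961754 187.7039603252807 [-0.08548023  0.          0.          0.          0.        ] [[ 0.82637111  0.46643988 -0.31550694  0.95222649]
 [ 0.56297661 -0.69720635  0.44380248 -0.48048143]
 [-0.01296627 -0.54436858 -0.83874593  1.09069961]
 [ 0.          0.          0.          1.        ]] None
planer [(array([332., 193.]), 0.65, np.int64(12402))]
knob_grip [
[... 888 characters left out ...]
ay([359., 165.]), 0.84, np.int64(5852))]
mallet [(array([236., 279.]), 0.69, np.int64(1832)), (array([360., 167.]), 0.65, np.int64(5818))]
gouge [(array([347., 366.]), 0.86, np.int64(1658)), (array([360., 168.]), 0.67, np.int64(5824))]
wrist 354.2346148649031 317.68352821725614 196.03891381781978 [-0.01752955  0.          0.          0.          0.        ] None [[ 9.99999814e-01 -4.75232322e-04  3.81594114e-04 -3.45831885e-04]
 [ 3.29098225e-04  9.48017333e-01  3.18218522e-01 -8.25853321e-02]
 [-5.12985561e-04 -3.18218337e-01  9.48017313e-01 -1.31459330e-01]
 [ 0.00000000e+00  0.00000000e+00  0.00000000e+00  1.00000000e+00]]
planer []
knob_grip []
gauge_needle []
fence []
mallet []
gouge []
```

View pics/scene0.png

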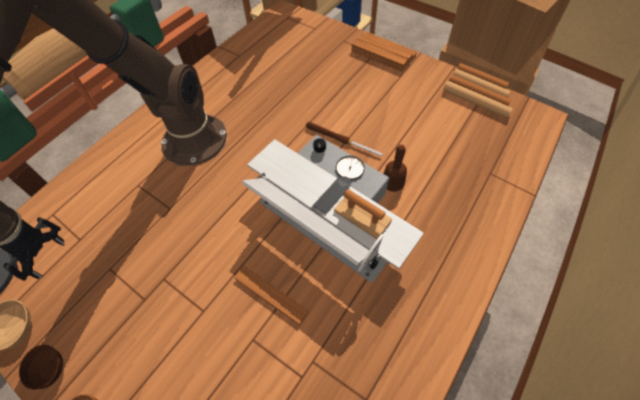

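View pics/side0.png

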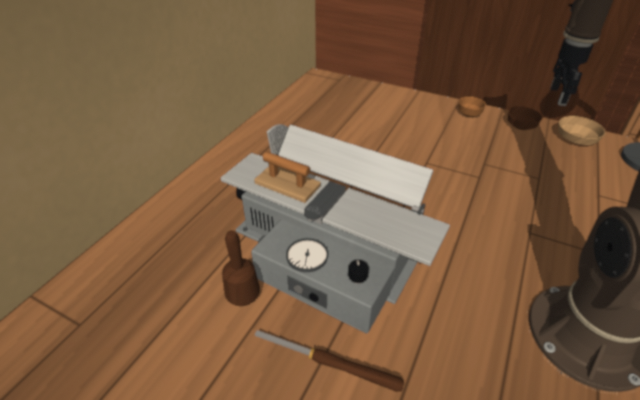

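Run:
```python
import cv2
a=cv2.imread('pics/side0.png')[115:315,210:460]; cv2.imwrite('pics/side0z.png',cv2.resize(a,None,fx=3,fy=3,interpolation=cv2.INTER_CUBIC))
a=cv2.imread('pics/scene0.png')[120:290,235:435]; cv2.imwrite('pics/scene0z.png',cv2.resize(a,None,fx=3.5,fy=3.5,interpolation=cv2.INTER_CUBIC))
```

```text
(no output)
```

View pics/side0z.png

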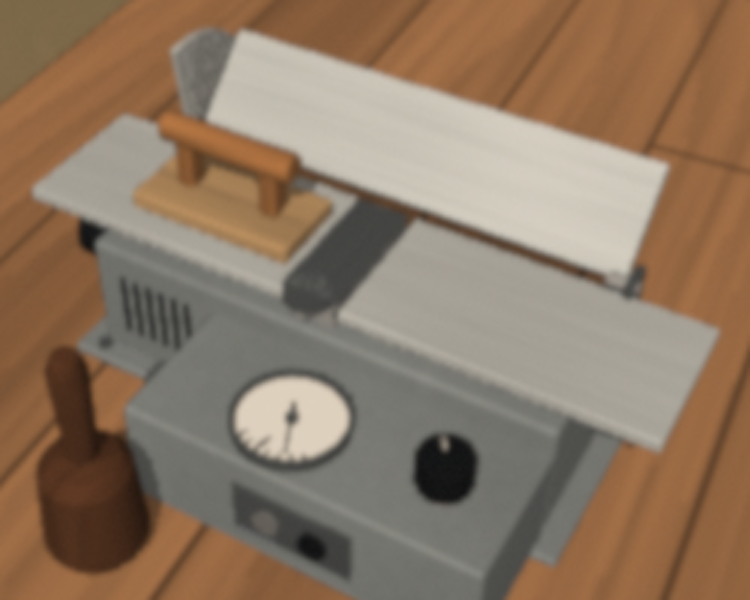

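View pics/scene0z.png

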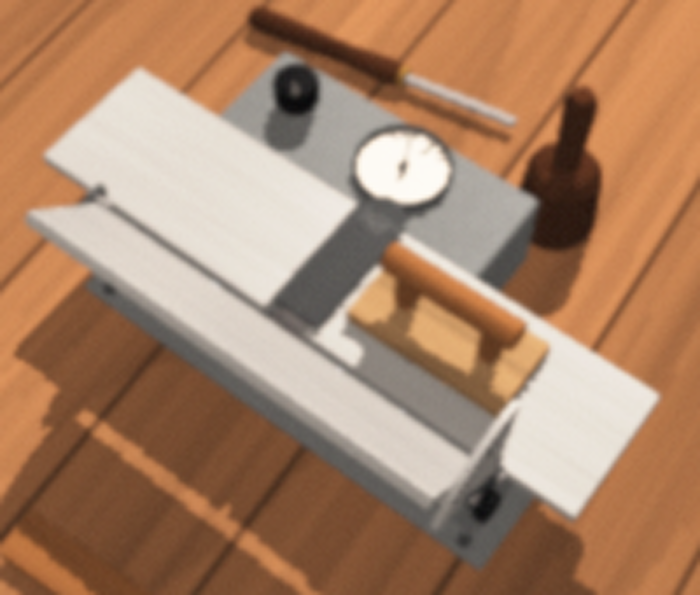

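```bash
cat > fit.py <<'E'
from h import *
from scipy.optimize import least_squares
import pickle
D={n:arm.get_image(n) for n in('side','scene')}
C={'side':((210,115),3.),'scene':((235,120),3.5)}
pts=[('side',0,(658,447)),('side',1,(718,330)),('side',2,(35,192)),('side',3,(125,116)),('scene',0,(140,68)),('scene',1,(45,155)),('scene',2,(658,398)),('scene',3,(577,518)),('side',4,(292,418)),('scene',4,(402,167)),('side',5,(444,452)),('scene',5,(297,85)),
('side',6,(667,163)),('side',7,(240,30)),('side',8,(630,272)),('scene',6,(28,215))]
def model(p):
    x,y,w,kx,ky,fx,hy,hz=p
    s,c=np.sin(.785),np.cos(.785)
    L=np.array([[-.28,.065,.145],[-.28,-.065,.145],[.28,.065,.145],[.28,-.065,.145],[kx+.125,ky,.11],[kx,ky,.14],[fx-.2,hy-.1*s,hz+.1*c],[fx+.2,hy-.1*s,hz+.1*c],[fx-.2,hy,hz]])
    R=Ro.from_euler('z',w).as_matrix(); return L@R.T+[x,y,0]
def res(p,full=False):
    P=model(p); r=[]
    for n,i,uv in pts:
        o,k=C[n]; r.append(proj(D[n],P[i])[0]-(np.array(o)+(np.array(uv)+.5)/k-.5))
    return np.array(r).ravel()
best=None
for w0 in np.linspace(-3.14,3.14,12,endpoint=False):
    s=least_squares(res,[.5,-.1,w0,-.1,.13,0,-.06,.145],loss='soft_l1')
    if best is None or s.cost<best.cost: best=s
np.set_printoptions(precision=4,suppress=True)
print(best.x,best.cost); print(res(best.x).reshape(-1,2)); print(model(best.x))
np.save('fit.npy',best.x)
E
python3 fit.py
```

```text
[ 0.6247  0.0048 -0.0688 -0.1552  0.1418  0.0014 -0.0771  0.1451] 14.509240173810852
[[ 0.6289 -0.838 ]
 [ 0.3083 -0.2922]
 [-2.1204 -2.2619]
 [-0.6565 -1.9173]
 [ 0.145  -0.9688]
 [-0.5312 -0.6614]
 [ 1.0058 -1.0465]
 [-0.8398 -0.1922]
 [-0.6674 -2.1797]
 [ 0.0844 -0.4204]
 [ 0.2362  0.076 ]
 [-0.4824 -1.3208]
 [ 0.2948 -0.1429]
 [ 0.3638 -1.436 ]
 [-2.6405  3.3988]
 [-0.4938 -0.0277]]
[[ 0.3499  0.0889  0.145 ]
 [ 0.3409 -0.0408  0.145 ]
 [ 0.9085  0.0504  0.145 ]
 [ 0.8996 -0.0793  0.145 ]
 [ 0.6044  0.1483  0.11  ]
 [ 0.4797  0.1569  0.14  ]
 [ 0.4164 -0.129   0.2159]
 [ 0.8154 -0.1565  0.2159]
 [ 0.4213 -0.0585  0.1451]]
```

```bash
cat >> h.py <<'E'
def delta(pos,yaw=None,R=None,T=None):
    T=pose() if T is None else T
    if R is None: R=Rt([np.pi,0,yaw])
    t=T[:3,:3].T@(np.array(pos)-T[:3,3]); r=Ro.from_matrix(T[:3,:3].T@R).as_rotvec(degrees=True)
    print('t mm',np.round(t*1000,1),'a deg',np.round(r,1))
E
python3 - <<'E'
from h import *
delta([.48,.157,.33],1.3)
E
```

```text
t mm [-637.4 -504.9  -87.7] a deg [   0.     0.  -147.8]
```

Emit:
{"method": "drive_tool", "body": {
  "motion": [
    {"tz": -0.06, "gripper": 0.085},
    {"tx": -0.05, "ty": -0.04, "tz": -0.09, "az": -10},
    {"tx": -0.1, "ty": -0.079, "tz": -0.09, "az": -20},
    {"tx": -0.149, "ty": -0.118, "tz": -0.09, "az": -31},
    {"tx": -0.198, "ty": -0.157, "tz": -0.09, "az": -42},
    {"tx": -0.247, "ty": -0.196, "tz": -0.09, "az": -53},
    {"tx": -0.296, "ty": -0.235, "tz": -0.09, "az": -64},
    {"tx": -0.345, "ty": -0.274, "tz": -0.09, "az": -75},
    {"tx": -0.394, "ty": -0.312, "tz": -0.09, "az": -86},
    {"tx": -0.443, "ty": -0.351, "tz": -0.09, "az": -97},
    {"tx": -0.492, "ty": -0.39, "tz": -0.09, "az": -108},
    {"tx": -0.541, "ty": -0.429, "tz": -0.09, "az": -119},
    {"tx": -0.59, "ty": -0.467, "tz": -0.09, "az": -130},
    {"tx": -0.637, "ty": -0.505, "tz": -0.088, "az": -140},
    {"tx": -0.637, "ty": -0.505, "tz": -0.088, "az": -148},
    {"tx": -0.637, "ty": -0.505, "tz": -0.088, "az": -148},
    {"tx": -0.637, "ty": -0.505, "tz": -0.088, "az": -148}
  ]
}}

```text
invalid input
```

Run:
```python
from h import *
s=arm.sense(); print(s['ee_pos'],s['ee_rot'],s['joint_positions'],s['time_s'])
T=pose(s); d=arm.get_image('wrist'); save(d,'w1.png')
p=np.load('fit.npy')
M=lambda L:Ro.from_euler('z',p[2]).apply(L)+[p[0],p[1],0]
print(proj(d,M([[p[3],p[4],.14],[p[3]+.125,p[4],.11]]),T))
for l in ['knob_grip','gauge_needle']:
    print(l,[(np.round(x['uv'],1),x['confidence'],x['region'].sum()) for x in arm.regions_of(d,l)[:2]])
```

```text
[ 0.17975036 -0.59861894  0.24232129] [ 3.14155036e+00 -4.62315206e-05 -1.27910932e+00] [ 1.17640609  0.43451447  0.02503066  1.57318173 -0.01157744  1.13399906
 -0.07510027] 1.15
[[1507.47851619 1081.13768215]
 [3046.92790491 2931.20507827]]
knob_grip []
gauge_needle []
```

View pics/w1.png

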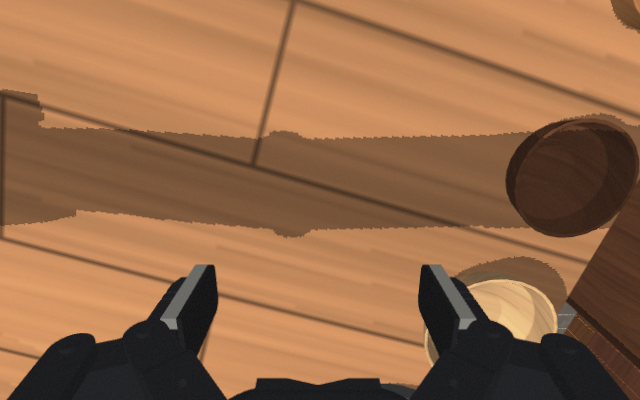

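Emit:
{"method": "drive_tool", "body": {
  "motion": [
    {"gripper": 0.085, "tx": 0, "ty": 0, "tz": -0.06, "ax": 0, "ay": 0, "az": 0}
  ]
}}

```text
time_s: 1.42
ee_pos: [0.179, -0.5962, 0.2984]
ee_rot: [3.141, 0.01, -1.279]
ft_force: [0.6, -0.9, 1.1]
finger_gap: 0.995
```

Emit:
{"method": "drive_tool", "body": {
  "motion": [
    {"gripper": 0.085, "tx": -0.05, "ty": -0.04, "tz": -0.03, "ax": 0, "ay": 0, "az": -10},
    {"gripper": 0.085, "tx": -0.1, "ty": -0.079, "tz": -0.03, "ax": 0, "ay": 0, "az": -20},
    {"gripper": 0.085, "tx": -0.149, "ty": -0.118, "tz": -0.03, "ax": 0, "ay": 0, "az": -31},
    {"gripper": 0.085, "tx": -0.198, "ty": -0.157, "tz": -0.03, "ax": 0, "ay": 0, "az": -42},
    {"gripper": 0.085, "tx": -0.247, "ty": -0.196, "tz": -0.03, "ax": 0, "ay": 0, "az": -53},
    {"gripper": 0.085, "tx": -0.296, "ty": -0.235, "tz": -0.03, "ax": 0, "ay": 0, "az": -64},
    {"gripper": 0.085, "tx": -0.345, "ty": -0.274, "tz": -0.03, "ax": 0, "ay": 0, "az": -75},
    {"gripper": 0.085, "tx": -0.394, "ty": -0.312, "tz": -0.03, "ax": 0, "ay": 0, "az": -86},
    {"gripper": 0.085, "tx": -0.443, "ty": -0.351, "tz": -0.03, "ax": 0, "ay": 0, "az": -97},
    {"gripper": 0.085, "tx": -0.492, "ty": -0.39, "tz": -0.03, "ax": 0, "ay": 0, "az": -108},
    {"gripper": 0.085, "tx": -0.541, "ty": -0.429, "tz": -0.03, "ax": 0, "ay": 0, "az": -119},
    {"gripper": 0.085, "tx": -0.59, "ty": -0.467, "tz": -0.03, "ax": 0, "ay": 0, "az": -130},
    {"gripper": 0.085, "tx": -0.637, "ty": -0.505, "tz": -0.028, "ax": 0, "ay": 0, "az": -140},
    {"gripper": 0.085, "tx": -0.637, "ty": -0.505, "tz": -0.028, "ax": 0, "ay": 0, "az": -148},
    {"gripper": 0.085, "tx": -0.637, "ty": -0.505, "tz": -0.028, "ax": 0, "ay": 0, "az": -148},
    {"gripper": 0.085, "tx": -0.637, "ty": -0.505, "tz": -0.028, "ax": 0, "ay": 0, "az": -148}
  ]
}}

```text
time_s: 3.42
ee_pos: [0.4802, 0.1556, 0.3303]
ee_rot: [3.141, 0.001, 1.299]
ft_force: [-0.0, -0.4, -0.2]
finger_gap: 0.997
```

```bash
cat > look1.py <<'E'
from h import *
import sys
s=arm.sense(); print(s['ee_pos'],s['ee_rot'],s['joint_positions'],s['time_s'],s['ft_force'])
T=pose(s); d=arm.get_image('wrist'); save(d,sys.argv[1]); np.save('T.npy',T)
p=np.load('fit.npy')
M=lambda L:Ro.from_euler('z',p[2]).apply(L)+[p[0],p[1],0]
print(proj(d,M([[p[3],p[4],.14],[p[3]+.125,p[4],.11]]),T))
E
python3 look1.py w2.png
```

```text
[0.48024351 0.15562369 0.33027078] [3.14139143e+00 7.04441450e-04 1.29866739e+00] [ 0.27712659  0.28994399 -0.88168822  1.66926604  0.23219162  1.29252603
  0.65015692] 3.425 [-0.01401303 -0.36477974 -0.2216584 ]
[[318.42195798 167.89978763]
 [340.77339908 267.1929817 ]]
```

View pics/w2.png

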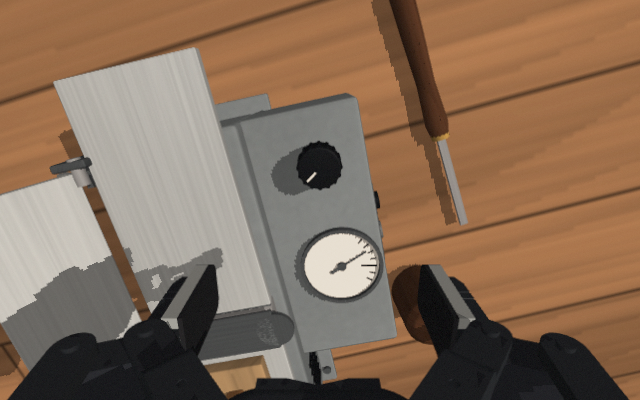

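Run:
```python
import cv2
a=cv2.imread('pics/w2.png')[220:310,295:395]; cv2.imwrite('pics/w2z.png',cv2.resize(a,None,fx=6,fy=6,interpolation=cv2.INTER_CUBIC))
```

```text
(no output)
```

View pics/w2z.png

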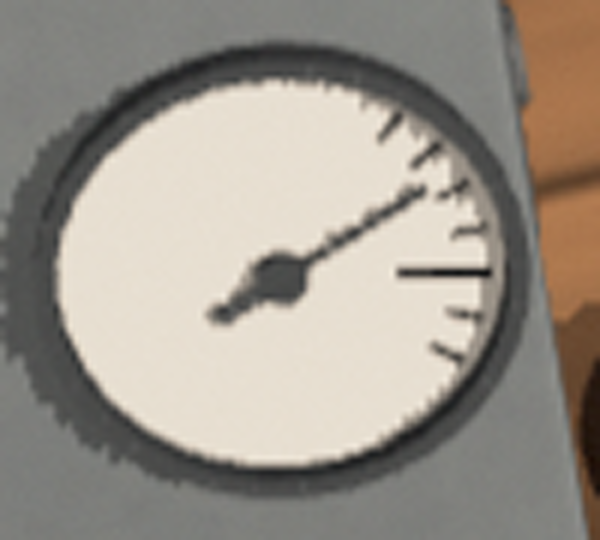

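```bash
cat > ang.py <<'E'
from h import *
import sys
E
python3 - <<'E'
from h import *
d=arm.get_image('wrist'); T=np.load('T.npy')
f=lambda u:np.array(u)/6+[295,220]-.5+.5/6
g=lambda u:atz(d,f(u),.11,T)[:2]
c=g((280,278)); print(c)
a=lambda u:np.degrees(np.arctan2(*(g(u)-c)[::-1]))
for n,u in dict(needle=(420,192),tail=(220,315),l0=(390,127),l1=(427,155),l2=(455,188),l3=(468,232),long1=(490,271),long0=(400,271),l5=(464,314),l6=(447,354)).items(): print(n,a(u))
s=arm.sense();print(s['time_s'],s['ee_pos']); 
o=atz(d,(319.3,166),.14,T);print(o)
delta([o[0],o[1],.119],1.3)
E
```

```text
[0.60294769 0.14923756]
needle 109.60379493458092
tail -70.26584628598007
l0 132.51277208467408
l1 118.42288766376798
l2 104.89925009497092
l3 89.93713724910381
long1 76.5205084579988
long0 78.15159225913592
l5 61.925278743897714
l6 47.35832429456227
3.525 [0.48027552 0.15551296 0.33047917]
[0.47814187 0.15819041 0.14      ]
t mm [  2.2  -2.9 211.5] a deg [ 0.  0. -0.]
```

Emit:
{"method": "drive_tool", "body": {
  "grip_force": 35,
  "motion": [
    {"gripper": 0.085, "tx": 0.002, "ty": -0.003, "tz": 0.06, "ax": 0, "ay": 0, "az": 0},
    {"gripper": 0.085, "tx": 0.002, "ty": -0.003, "tz": 0.12, "ax": 0, "ay": 0, "az": 0},
    {"gripper": 0.085, "tx": 0.002, "ty": -0.003, "tz": 0.17, "ax": 0, "ay": 0, "az": 0},
    {"gripper": 0.085, "tx": 0.002, "ty": -0.003, "tz": 0.2, "ax": 0, "ay": 0, "az": 0},
    {"gripper": 0.085, "tx": 0.002, "ty": -0.003, "tz": 0.209, "ax": 0, "ay": 0, "az": 0},
    {"gripper": 0.085, "tx": 0.002, "ty": -0.003, "tz": 0.209, "ax": 0, "ay": 0, "az": 0},
    {"gripper": 0.03, "tx": 0.002, "ty": -0.003, "tz": 0.209, "ax": 0, "ay": 0, "az": 0},
    {"gripper": 0.03, "tx": 0.002, "ty": -0.003, "tz": 0.209, "ax": 0, "ay": 0, "az": 0},
    {"gripper": 0.03, "tx": 0.002, "ty": -0.003, "tz": 0.209, "ax": 0, "ay": 0, "az": 0},
    {"gripper": 0.03, "tx": 0.002, "ty": -0.003, "tz": 0.209, "ax": 0, "ay": 0, "az": 0}
  ]
}}

```text
time_s: 4.78
ee_pos: [0.4779, 0.1576, 0.1222]
ee_rot: [3.14, 0.003, 1.303]
ft_force: [-3.2, -8.0, 12.9]
finger_gap: 0.481
```

```bash
python3 look1.py w3.png
```

```text
[0.47793752 0.15761795 0.1222252 ] [3.14037914e+00 3.09486828e-03 1.30261585e+00] [ 0.14792612  0.50119232 -0.77165451  1.95970226  0.46041298  0.8639232
  0.43204425] 4.775 [-3.16728393 -8.0204222  12.86615565]
[[315.62100292 309.07640383]
 [359.47866667 455.14658441]]
```

View pics/w3.png

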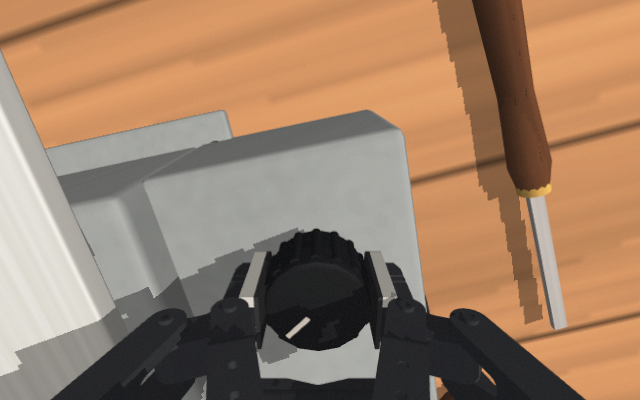

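Emit:
{"method": "drive_tool", "body": {
  "motion": [
    {"gripper": 0.03, "tx": 0, "ty": 0, "tz": 0, "ax": 0, "ay": 0, "az": 0},
    {"gripper": 0.03, "tx": 0, "ty": 0, "tz": 0, "ax": 0, "ay": 0, "az": 8},
    {"gripper": 0.03, "tx": 0, "ty": 0, "tz": 0, "ax": 0, "ay": 0, "az": 16},
    {"gripper": 0.03, "tx": 0, "ty": 0, "tz": 0, "ax": 0, "ay": 0, "az": 24},
    {"gripper": 0.03, "tx": 0, "ty": 0, "tz": 0, "ax": 0, "ay": 0, "az": 32},
    {"gripper": 0.03, "tx": 0, "ty": 0, "tz": 0, "ax": 0, "ay": 0, "az": 40},
    {"gripper": 0.03, "tx": 0, "ty": 0, "tz": 0, "ax": 0, "ay": 0, "az": 48},
    {"gripper": 0.03, "tx": 0, "ty": 0, "tz": 0, "ax": 0, "ay": 0, "az": 56},
    {"gripper": 0.03, "tx": 0, "ty": 0, "tz": 0, "ax": 0, "ay": 0, "az": 64},
    {"gripper": 0.03, "tx": 0, "ty": 0, "tz": 0, "ax": 0, "ay": 0, "az": 72},
    {"gripper": 0.03, "tx": 0, "ty": 0, "tz": 0, "ax": 0, "ay": 0, "az": 79},
    {"gripper": 0.03, "tx": 0, "ty": 0, "tz": 0, "ax": 0, "ay": 0, "az": 83},
    {"gripper": 0.03, "tx": 0, "ty": 0, "tz": 0, "ax": 0, "ay": 0, "az": 83},
    {"gripper": 0.03, "tx": 0, "ty": 0, "tz": 0, "ax": 0, "ay": 0, "az": 83}
  ]
}}

```text
time_s: 6.58
ee_pos: [0.4799, 0.1588, 0.1223]
ee_rot: [-3.141, -0.004, -0.146]
ft_force: [4.4, -3.0, 2.4]
finger_gap: 0.478
```

```bash
python3 look1.py w4.png
python3 - <<'E'
from h import *
d=arm.get_image('side'); save(d,'side4.png'); a=cv2.imread('pics/side4.png')[225:310,260:400]; cv2.imwrite('pics/side4z.png',cv2.resize(a,None,fx=5,fy=5,interpolation=cv2.INTER_CUBIC))
E
```

```text
[0.4798899  0.15884173 0.12234411] [-3.14104204 -0.00366198 -0.1459959 ] [-0.11439004  0.41906271 -0.40613395  1.97830889  0.23188817  0.78510389
 -0.79965453] 6.575 [ 4.41018244 -2.97657407  2.44552878]
[[317.1010614  310.94068716]
 [588.50236601 250.29954545]]
```

View pics/w4.png

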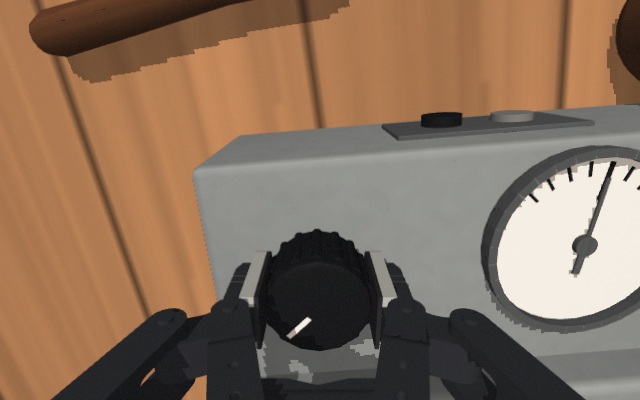

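View pics/side4z.png

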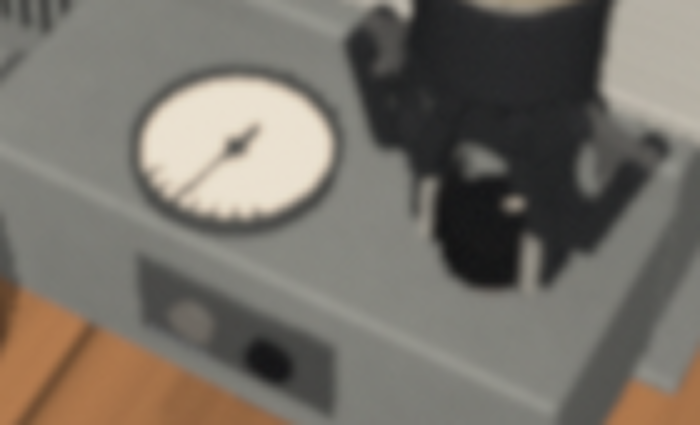

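Run:
```python
import cv2
a=cv2.imread('pics/w4.png')[140:290,500:640]; cv2.imwrite('pics/w4z.png',cv2.resize(a,None,fx=4,fy=4,interpolation=cv2.INTER_CUBIC))
```

```text
(no output)
```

View pics/w4z.png

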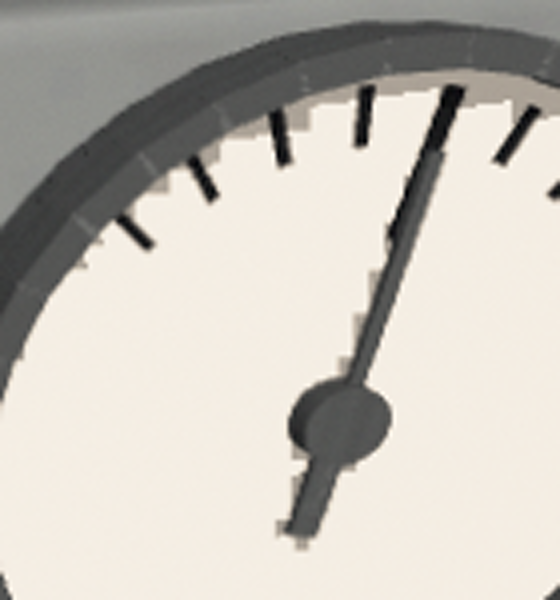

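Run:
```python
from h import *
d=arm.get_image('wrist'); T=np.load('T.npy')
f=lambda u:np.array(u)/4+[500,140]-.5+.125
def ang(a,b,z): 
    v=atz(d,f(b),z,T)-atz(d,f(a),z,T); return np.degrees(np.arctan2(v[1],v[0])),np.linalg.norm(v)
print('long',ang((393,238),(455,88),.11))
for z in(.11,.112,.115): print('needle',ang((302,530),(438,155),z), ang((356,380),(438,155),z))
for a,b in [((150,246),(118,216)),((213,198),(192,160)),((286,163),(276,112)),((361,145),(368,88)),((499,162),(537,107))]: print(ang(a,b,.11))
# circle
# geometry: line intersections to get centre
L=[((150,246),(118,216)),((213,198),(192,160)),((286,163),(276,112)),((361,145),(368,88)),((393,238),(455,88)),((499,162),(537,107))]
A=[];bb=[]
for a,b in L:
    p=atz(d,f(a),.11,T)[:2];q=atz(d,f(b),.11,T)[:2];n=(q-p)[::-1]*[1,-1];n/=np.linalg.norm(n);A.append(n);bb.append(n@p)
c=np.linalg.lstsq(np.array(A),np.array(bb),rcond=None)[0];print(c)
for a,b in L:
    v=(atz(d,f(a),.11,T)+atz(d,f(b),.11,T))[:2]/2-c;print(np.degrees(np.arctan2(v[1],v[0])),np.linalg.norm(v))
for z in(.11,.112,.114): print(atz(d,f((341,420)),z,T)[:2])
```

```text
long (np.float64(73.25637650395925), np.float64(0.01690994301809639))
needle (np.float64(76.45851231841846), np.float64(0.04579208791880398)) (np.float64(76.25977236590721), np.float64(0.026473468617500114))
needle (np.float64(76.45851231841858), np.float64(0.04515541463802262)) (np.float64(76.25977236590738), np.float64(0.026105393020068257))
needle (np.float64(76.45851231841847), np.float64(0.044200404716850564)) (np.float64(76.25977236590724), np.float64(0.025553279623920462))
(np.float64(132.2700597402721), np.float64(0.00542409774458623))
(np.float64(118.48505759480348), np.float64(0.005311501395778777))
(np.float64(104.49681458942307), np.float64(0.006078337745482588))
(np.float64(88.72074334362594), np.float64(0.006258984541204712))
(np.float64(59.44493020736997), np.float64(0.006553776198417947))
[0.60066637 0.15343284]
132.99686955945893 0.03393215405668241
118.36961564557909 0.03375773555115499
103.43347565576124 0.03407774483755466
88.58646169141085 0.034189246688779186
74.36715188997672 0.02892492421589263
59.24620131378451 0.03458434913854608
[0.60240589 0.15153564]
[0.60086638 0.15277347]
[0.59932686 0.15401129]
```

Emit:
{"method": "drive_tool", "body": {
  "motion": [
    {"gripper": 0.03, "tx": 0, "ty": 0, "tz": 0, "ax": 0, "ay": 0, "az": 4},
    {"gripper": 0.03, "tx": 0, "ty": 0, "tz": 0, "ax": 0, "ay": 0, "az": 4},
    {"gripper": 0.03, "tx": 0, "ty": 0, "tz": 0, "ax": 0, "ay": 0, "az": 4},
    {"gripper": 0.08, "tx": 0, "ty": 0, "tz": 0, "ax": 0, "ay": 0, "az": 4},
    {"gripper": 0.08, "tx": 0, "ty": 0, "tz": 0, "ax": 0, "ay": 0, "az": 4},
    {"gripper": 0.08, "tx": 0, "ty": 0, "tz": 0, "ax": 0, "ay": 0, "az": 4},
    {"gripper": 0.08, "tx": 0, "ty": 0, "tz": -0.05, "ax": 0, "ay": 0, "az": 4},
    {"gripper": 0.08, "tx": 0.06, "ty": -0.01, "tz": -0.09, "ax": 0, "ay": 0, "az": 4},
    {"gripper": 0.08, "tx": 0.12, "ty": -0.02, "tz": -0.12, "ax": 0, "ay": 0, "az": 4},
    {"gripper": 0.08, "tx": 0.12, "ty": -0.02, "tz": -0.12, "ax": 0, "ay": 0, "az": 4},
    {"gripper": 0.08, "tx": 0.12, "ty": -0.02, "tz": -0.12, "ax": 0, "ay": 0, "az": 4}
  ]
}}

```text
time_s: 8.1
ee_pos: [0.6002, 0.1621, 0.2412]
ee_rot: [-3.141, -0.0, -0.215]
ft_force: [-0.4, 0.1, -1.5]
finger_gap: 0.938
```

```bash
python3 look1.py w5.png
python3 - <<'E'
import cv2
a=cv2.imread('pics/w5.png')[130:270,250:390]; cv2.imwrite('pics/w5z.png',cv2.resize(a,None,fx=4,fy=4,interpolation=cv2.INTER_CUBIC))
E
```

```text
[0.60016045 0.16207329 0.24122475] [-3.14106909e+00 -2.05535760e-04 -2.14953192e-01] [-0.09208923  0.46240635 -0.37889431  1.55800991  0.18100982  1.15551902
 -0.72295785] 8.1 [-0.38804903  0.06160095 -1.47732141]
[[156.68022133 241.90589708]
 [325.98279781 204.21837775]]
```

View pics/w5.png

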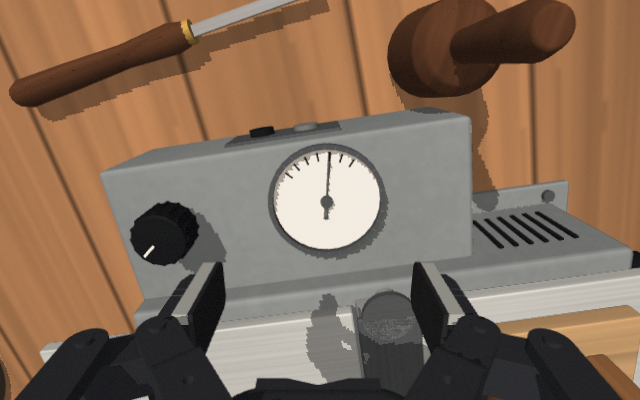

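View pics/w5z.png

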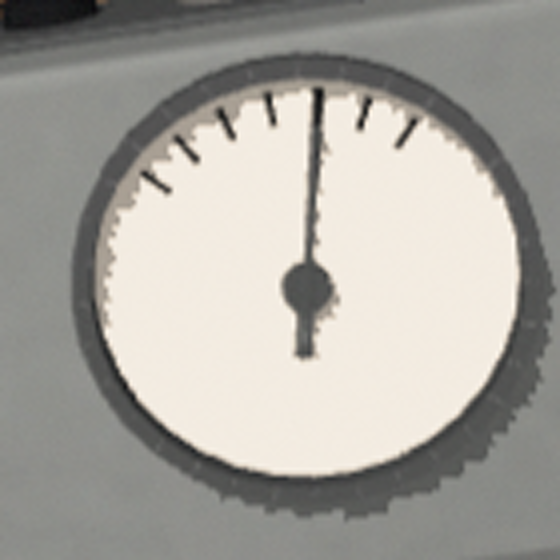

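```bash
cat >> h.py <<'E'
FP=np.load('fit.npy')
Rp=Ro.from_euler('z',FP[2]).as_matrix(); Op=np.array([FP[0],FP[1],0])
def PW(L): return np.asarray(L)@Rp.T+Op
def toPl(P): return (np.asarray(P)-Op)@Rp
def tilt(lean,x,depth,back=0.0,hinge=(FP[6],FP[7]),H=.1):
    # TCP pose at depth below top edge on fence midplane
    s,c=np.sin(lean),np.cos(lean); u=np.array([0,-s,c]); n=np.array([0,c,s])
    P=np.array([x,*hinge])+u*(H-depth+back)-n*.006
    R=np.stack([n,[1,0,0],-u],1); return PW(P),Rp@R
E
python3 - <<'E'
from h import *
delta(PW([-.06,-.16,.42]),np.pi/2+FP[2]); print(PW([-.06,-.16,.42]))
P,R=tilt(np.pi/4,-.06,.03,.08); print(P)
E
```

```text
t mm [  22.3  315.3 -179.3] a deg [ -0.    0.1 -98.3]
[ 0.55386325 -0.15067473  0.42      ]
[ 0.55197739 -0.17803286  0.24696528]
```

Emit:
{"method": "drive_tool", "body": {
  "motion": [
    {"gripper": 0.08, "tx": 0, "ty": 0, "tz": -0.06, "ax": 0, "ay": 0, "az": 0},
    {"gripper": 0.06, "tx": 0, "ty": 0.02, "tz": -0.12, "ax": 0, "ay": 0, "az": -10},
    {"gripper": 0.05, "tx": 0.005, "ty": 0.07, "tz": -0.15, "ax": 0, "ay": 0, "az": -20},
    {"gripper": 0.045, "tx": 0.01, "ty": 0.12, "tz": -0.17, "ax": 0, "ay": 0, "az": -30},
    {"gripper": 0.045, "tx": 0.014, "ty": 0.17, "tz": -0.179, "ax": 0, "ay": 0, "az": -40},
    {"gripper": 0.045, "tx": 0.018, "ty": 0.22, "tz": -0.179, "ax": 0, "ay": 0, "az": -50},
    {"gripper": 0.045, "tx": 0.022, "ty": 0.27, "tz": -0.179, "ax": 0, "ay": 0, "az": -60},
    {"gripper": 0.045, "tx": 0.022, "ty": 0.315, "tz": -0.179, "ax": 0, "ay": 0, "az": -70},
    {"gripper": 0.045, "tx": 0.022, "ty": 0.315, "tz": -0.179, "ax": 0, "ay": 0, "az": -80},
    {"gripper": 0.045, "tx": 0.022, "ty": 0.315, "tz": -0.179, "ax": 0, "ay": 0, "az": -90},
    {"gripper": 0.045, "tx": 0.022, "ty": 0.315, "tz": -0.179, "ax": 0, "ay": 0, "az": -98},
    {"gripper": 0.045, "tx": 0.022, "ty": 0.315, "tz": -0.179, "ax": 0, "ay": 0, "az": -98}
  ]
}}

```text
time_s: 9.65
ee_pos: [0.553, -0.1498, 0.4196]
ee_rot: [-3.14, 0.0, 1.496]
ft_force: [0.7, 1.3, -0.0]
finger_gap: 0.533
```

```bash
python3 look1.py w6.png
```

```text
[ 0.55299931 -0.14981922  0.41956389] [-3.13998959e+00  8.92147855e-05  1.49610605e+00] [ 0.59119099  0.32350171 -0.59603845  1.35582208  0.17967105  1.51761292
  1.50580618] 9.65 [ 0.72366422  1.26142247 -0.04463587]
[[590.05387447  64.63549143]
 [550.87839923 168.27312347]]
```

View pics/w6.png

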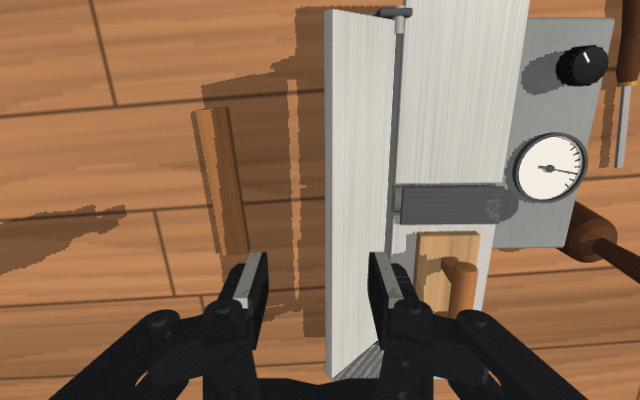

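Run:
```python
import cv2
a=cv2.imread('pics/w6.png')[0:120,310:430]; b=cv2.imread('pics/w6.png')[120:240,310:430]
import numpy as np
cv2.imwrite('pics/w6z.png',np.hstack([cv2.resize(i,None,fx=3.3,fy=4,interpolation=cv2.INTER_CUBIC) for i in (a,b)]))
```

```text
(no output)
```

View pics/w6z.png

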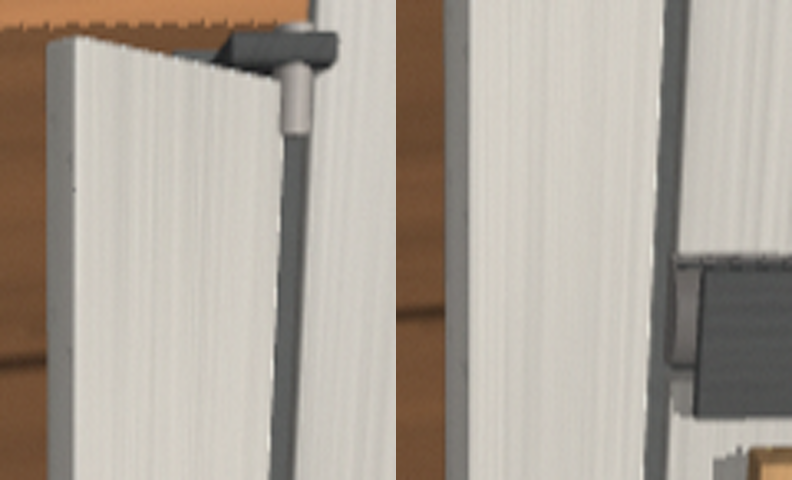

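Run:
```python
from h import *
T=np.load('T.npy'); w=arm.get_image('wrist'); s=arm.get_image('side')
def tri(a,b):
    (o1,v1),(o2,v2)=a,b
    t=np.linalg.lstsq(np.stack([v1,-v2],1),o2-o1,rcond=None)[0]; p,q=o1+v1*t[0],o2+v2*t[1]; return toPl((p+q)/2),np.linalg.norm(p-q)
sz=lambda u:(210+(u[0]+.5)/3-.5,115+(u[1]+.5)/3-.5)
print(tri(ray(w,(333,9.5),T),ray(s,sz((667,163)))))
print(tri(ray(w,(394.8,20),T),ray(s,sz((630,272)))))
# predicted
sn=np.sin(np.pi/4)
for h in ((FP[6],FP[7]),(-.074,.145),(-.070,.145),(-.07,.15)):
  u=np.array([0,-sn,sn]);n=np.array([0,sn,sn])
  f=np.array([-.2,*h]); print(h,proj(w,PW([f,f+.1*u,f+.1*u-.012*n,f+[.12,0,0],f+[.12,0,0]+.1*u,f+[.12,0,0]+.1*u-.012*n]),T).round(1).tolist(),proj(s,PW([f,f+.1*u])).round(1).tolist())
print(sz((630,272)),sz((667,163)))
```

```text
(array([-0.19790777, -0.14516834,  0.21689552]), np.float64(0.0013997695633164021))
(array([-0.19990546, -0.08020453,  0.15433719]), np.float64(0.004872280215241929))
(np.float64(-0.07711438972569311), np.float64(0.145141903726915)) [[395.4, 18.8], [329.6, 6.1], [319.6, 8.1], [389.0, 134.3], [329.1, 146.1], [320.1, 144.5]] [[417.6, 208.9], [432.9, 169.0]]
(-0.074, 0.145) [[398.4, 18.8], [333.3, 6.2], [323.1, 8.1], [391.7, 134.3], [332.3, 146.1], [323.3, 144.5]] [[417.1, 209.8], [432.4, 169.8]]
(-0.07, 0.145) [[402.2, 18.8], [338.0, 6.1], [327.7, 8.0], [395.2, 134.3], [336.5, 146.0], [327.4, 144.5]] [[416.5, 210.8], [431.8, 170.7]]
(-0.07, 0.15) [[403.3, 18.0], [338.3, 5.0], [327.9, 7.0], [396.1, 135.0], [336.8, 147.0], [327.5, 145.4]] [[416.8, 209.2], [432.2, 169.0]]
(419.66666666666663, 205.33333333333331) (432.0, 169.0)
```

```bash
python3 - <<'E'
from h import *
f=np.load('fit.npy'); f[6]=-.074; f[7]=.146; np.save('fit.npy',f)
E
python3 - <<'E'
from h import *
T=pose()
for b in (.12,.08):
    P,R=tilt(np.pi/4,-.06,.03,b); print(P); delta(P,R=R)
E
```

```text
[ 0.55024648 -0.20314315  0.27610765]
t mm [-53.1   0.9 143.9] a deg [ 0.1 45.  -0.5]
[ 0.55219156 -0.17492584  0.24782338]
t mm [-24.8   0.7 172.2] a deg [ 0.1 45.  -0.5]
```

Emit:
{"method": "drive_tool", "body": {
  "motion": [
    {"gripper": 0.05, "tx": -0.02, "ty": 0, "tz": 0.03, "ax": 0, "ay": 9, "az": 0},
    {"gripper": 0.05, "tx": -0.04, "ty": 0, "tz": 0.06, "ax": 0, "ay": 18, "az": 0},
    {"gripper": 0.05, "tx": -0.053, "ty": 0, "tz": 0.09, "ax": 0, "ay": 27, "az": 0},
    {"gripper": 0.05, "tx": -0.053, "ty": 0.001, "tz": 0.12, "ax": 0, "ay": 36, "az": 0},
    {"gripper": 0.05, "tx": -0.053, "ty": 0.001, "tz": 0.144, "ax": 0, "ay": 45, "az": -0.5},
    {"gripper": 0.05, "tx": -0.053, "ty": 0.001, "tz": 0.144, "ax": 0, "ay": 45, "az": -0.5},
    {"gripper": 0.05, "tx": -0.053, "ty": 0.001, "tz": 0.144, "ax": 0, "ay": 45, "az": -0.5}
  ]
}}

```text
time_s: 10.68
ee_pos: [0.5518, -0.2022, 0.2782]
ee_rot: [3.135, -0.783, 1.51]
ft_force: [-0.3, 1.0, 0.7]
finger_gap: 0.588
```

```bash
python3 look1.py w7.png
python3 - <<'E'
from h import *
T=np.load('T.npy')
w=arm.get_image('wrist'); sn=np.sin(np.pi/4); u=np.array([0,-sn,sn]);n=np.array([0,sn,sn])
for x in(-.1,-.05,.0): 
  f=np.array([x,FP[6],FP[7]]); print(x,proj(w,PW([f+.1*u,f+.1*u-.012*n]),T).round(1).tolist())
P,R=tilt(np.pi/4,-.06,.03,0); delta(P,R=R)
E
```

```text
[ 0.55183837 -0.20221542  0.27816326] [ 3.13488313 -0.782759    1.50961509] [ 1.01248384  0.70552155 -0.67418357  1.40491887 -0.31584957  1.44547022
  1.99750176] 10.675 [-0.29711177  0.99939259  0.66110283]
[[438.3347778   64.92949063]
 [409.13702386 157.58829616]]
-0.1 [[324.1, 143.8], [305.1, 143.7]]
-0.05 [[323.2, 217.4], [305.5, 217.3]]
0.0 [[322.5, 281.7], [305.8, 281.6]]
t mm [ -3.1  -2.1 121.2] a deg [0.1 0.2 0.5]
```

View pics/w7.png

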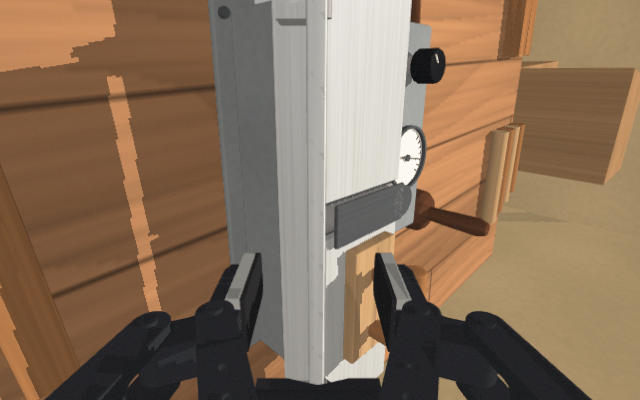

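Emit:
{"method": "drive_tool", "body": {
  "grip_force": 50,
  "motion": [
    {"gripper": 0.05, "tx": -0.002, "ty": -0.002, "tz": 0.03, "ax": 0, "ay": 0, "az": 0.5},
    {"gripper": 0.05, "tx": -0.002, "ty": -0.002, "tz": 0.06, "ax": 0, "ay": 0, "az": 0.5},
    {"gripper": 0.05, "tx": -0.002, "ty": -0.002, "tz": 0.09, "ax": 0, "ay": 0, "az": 0.5},
    {"gripper": 0.05, "tx": -0.002, "ty": -0.002, "tz": 0.115, "ax": 0, "ay": 0, "az": 0.5},
    {"gripper": 0.05, "tx": -0.002, "ty": -0.002, "tz": 0.121, "ax": 0, "ay": 0, "az": 0.5},
    {"gripper": 0.05, "tx": -0.002, "ty": -0.002, "tz": 0.121, "ax": 0, "ay": 0, "az": 0.5}
  ]
}}

```text
time_s: 11.52
ee_pos: [0.5556, -0.1192, 0.1908]
ee_rot: [-3.14, -0.783, 1.498]
ft_force: [-0.1, 0.5, 0.5]
finger_gap: 0.583
```

```bash
python3 look1.py w8.png
python3 - <<'E'
from h import *
P,R=tilt(np.pi/4,-.06,.03,0); delta(P,R=R)
E
```

```text
[ 0.55555683 -0.1191544   0.19081554] [-3.14036875 -0.783274    1.49791205] [ 0.94943139  0.73574725 -0.69010019  1.6174305  -0.33204711  1.17646221
  2.01270456] 11.525 [-0.1108813   0.51337819  0.50105701]
[[480.95303778  62.01631423]
 [437.89689657 181.90194228]]
t mm [1.4 0.3 0.6] a deg [ 0.1  0.1 -0.2]
```

View pics/w8.png

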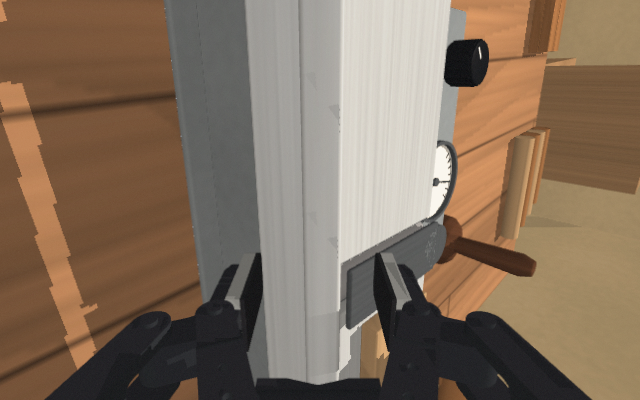

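Emit:
{"method": "drive_tool", "body": {
  "grip_force": 50,
  "motion": [
    {"gripper": 0.03, "tx": 0.0005, "ty": 0, "tz": 0, "ax": 0, "ay": 0, "az": 0},
    {"gripper": 0.0, "tx": 0.0005, "ty": 0, "tz": 0, "ax": 0, "ay": 0, "az": 0},
    {"gripper": 0.0, "tx": 0.0005, "ty": 0, "tz": 0, "ax": 0, "ay": 0, "az": 0},
    {"gripper": 0.0, "tx": 0.0005, "ty": 0, "tz": 0, "ax": 0, "ay": 0, "az": 0},
    {"gripper": 0.0, "tx": 0.0005, "ty": 0, "tz": 0, "ax": 0, "ay": 0, "az": 0},
    {"gripper": 0.0, "tx": 0.0005, "ty": 0, "tz": 0, "ax": 0, "ay": 0, "az": 0}
  ]
}}

```text
time_s: 12.32
ee_pos: [0.5554, -0.118, 0.192]
ee_rot: [-3.14, -0.788, 1.498]
ft_force: [-3.3, -0.2, 13.6]
finger_gap: 0.134
```

Run:
```python
from h import *
s=arm.sense(); print(s['ft_force'],s['wrist_torque'],s['finger_gap'])
P,R=tilt(np.pi/4,-.06,.03,0); delta(P,R=R)
h=np.array([.006,0,.07])
for a in (-3,-6,-9,-12,-15,-18,-21,-24,-27,-30):
    r=Ro.from_euler('y',a,degrees=True); print(a,np.round((h-r.apply(h))*1000,1))
```

```text
[-3.32525032 -0.16614243 13.5579364 ] [1.01067864 0.1426908  0.63989045] 0.13420129823638272
t mm [-0.9  0.7  0.2] a deg [ 0.1 -0.1 -0.2]
-3 [ 3.7  0.  -0.2]
-6 [ 7.3  0.  -0.2]
-9 [11.   0.  -0.1]
-12 [14.7  0.   0.3]
-15 [18.3  0.   0.8]
-18 [21.9  0.   1.6]
-21 [25.5  0.   2.5]
-24 [29.   0.   3.6]
-27 [32.4  0.   4.9]
-30 [35.8  0.   6.4]
```

Emit:
{"method": "drive_tool", "body": {
  "motion": [
    {"gripper": 0, "tx": 0.0037, "ty": 0, "tz": -0.0002, "ax": 0, "ay": -3, "az": 0},
    {"gripper": 0, "tx": 0.0073, "ty": 0, "tz": -0.0002, "ax": 0, "ay": -6, "az": 0},
    {"gripper": 0, "tx": 0.011, "ty": 0, "tz": -0.0001, "ax": 0, "ay": -9, "az": 0},
    {"gripper": 0, "tx": 0.0147, "ty": 0, "tz": 0.0003, "ax": 0, "ay": -12, "az": 0},
    {"gripper": 0, "tx": 0.0183, "ty": 0, "tz": 0.0008, "ax": 0, "ay": -15, "az": 0},
    {"gripper": 0, "tx": 0.0219, "ty": 0, "tz": 0.0016, "ax": 0, "ay": -18, "az": 0},
    {"gripper": 0, "tx": 0.0255, "ty": 0, "tz": 0.0025, "ax": 0, "ay": -21, "az": 0},
    {"gripper": 0, "tx": 0.029, "ty": 0, "tz": 0.0036, "ax": 0, "ay": -24, "az": 0},
    {"gripper": 0, "tx": 0.029, "ty": 0, "tz": 0.0036, "ax": 0, "ay": -24, "az": 0}
  ]
}}

```text
time_s: 13.45
ee_pos: [0.5569, -0.0957, 0.2095]
ee_rot: [-3.14, -0.364, 1.499]
ft_force: [-6.4, -2.1, 13.7]
finger_gap: 0.131
```

```bash
cat > look2.py <<'E'
from h import *
import sys
t=sys.argv[1]
s=arm.sense(); print(s['ft_force'],s['wrist_torque'],s['finger_gap'],s['joint_positions'],s['time_s'])
T=pose(s); z=toPl(T[:3,3]+0); v=Rp.T@T[:3,2]; x=Rp.T@T[:3,0]; print('lean tool', np.degrees(np.arctan2(v[1],-v[2])),np.degrees(np.arctan2(x[2],x[1])),z)
for n in('wrist','side','scene'):
    d=arm.get_image(n); save(d,n+t+'.png')
np.save('T.npy',T)
a=cv2.imread('pics/side'+t+'.png')[100:260,210:470]; cv2.imwrite('pics/side'+t+'z.png',cv2.resize(a,None,fx=3,fy=3,interpolation=cv2.INTER_CUBIC))
a=cv2.imread('pics/scene'+t+'.png')[120:290,235:435]; cv2.imwrite('pics/scene'+t+'z.png',cv2.resize(a,None,fx=3.5,fy=3.5,interpolation=cv2.INTER_CUBIC))
E
python3 look2.py 9
```

```text
[-6.37364161 -2.11314993 13.66664953] [0.62203996 0.72204789 0.62641312] 0.1308782178005308 [ 0.69787156  0.50096743 -0.58059523  1.69142403 -0.10975657  1.06171324
  1.72521807] 13.45
lean tool 20.876494221624437 20.876475883063137 [-0.06079251 -0.1049268   0.20950973]
```

View pics/wrist9.png

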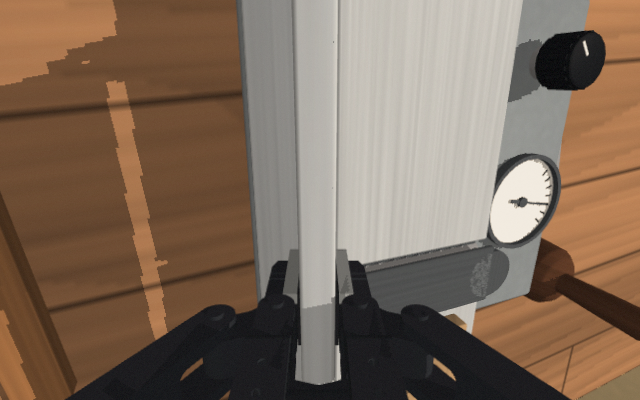

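View pics/side9z.png

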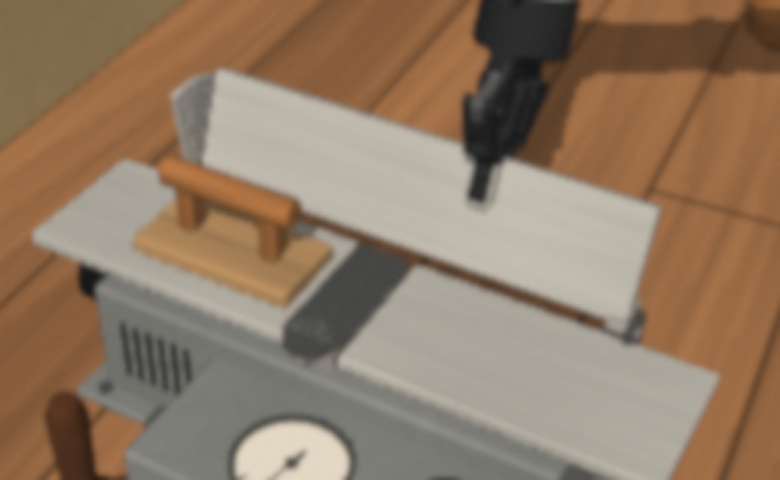

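View pics/scene9z.png

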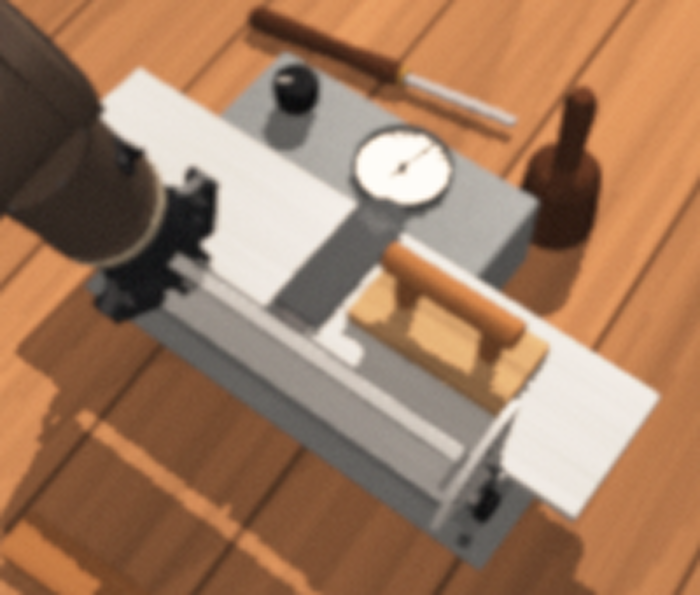

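Emit:
{"method": "drive_tool", "body": {
  "motion": [
    {"gripper": 0, "tx": 0.0024, "ty": 0, "tz": -0.0001, "ax": 0, "ay": -2, "az": 0},
    {"gripper": 0, "tx": 0.0049, "ty": 0, "tz": -0.0002, "ax": 0, "ay": -4, "az": 0},
    {"gripper": 0, "tx": 0.0073, "ty": 0, "tz": -0.0002, "ax": 0, "ay": -6, "az": 0},
    {"gripper": 0, "tx": 0.0073, "ty": 0, "tz": -0.0002, "ax": 0, "ay": -6, "az": 0},
    {"gripper": 0, "tx": 0.0073, "ty": 0, "tz": -0.0002, "ax": 0, "ay": -6, "az": 0},
    {"gripper": 0, "tx": 0.0073, "ty": 0, "tz": -0.0002, "ax": 0, "ay": -6, "az": 0}
  ]
}}

```text
time_s: 14.35
ee_pos: [0.5573, -0.0892, 0.2123]
ee_rot: [-3.14, -0.262, 1.498]
ft_force: [-7.9, -0.8, 15.2]
finger_gap: 0.137
```

```bash
python3 look2.py 10
```

```text
[-7.86843166 -0.79089695 15.24237856] [0.69386638 0.88948574 0.73204216] 0.13685463781229917 [ 0.61372782  0.46148977 -0.54727754  1.70501703 -0.03185443  1.04773111
  1.6267192 ] 14.35
lean tool 14.995584459306487 14.995397337326201 [-0.06083122 -0.09841567  0.21228027]
```

View pics/wrist10.png

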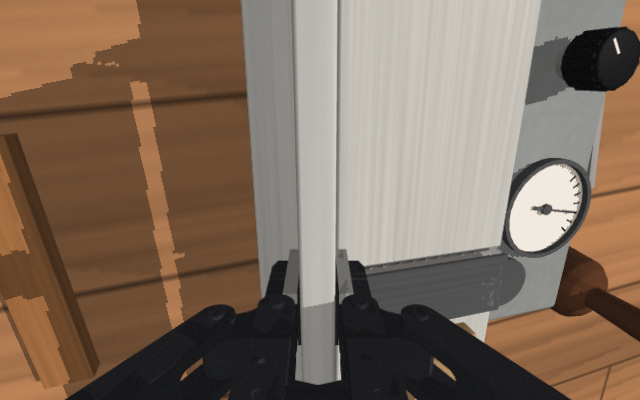

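View pics/side10z.png

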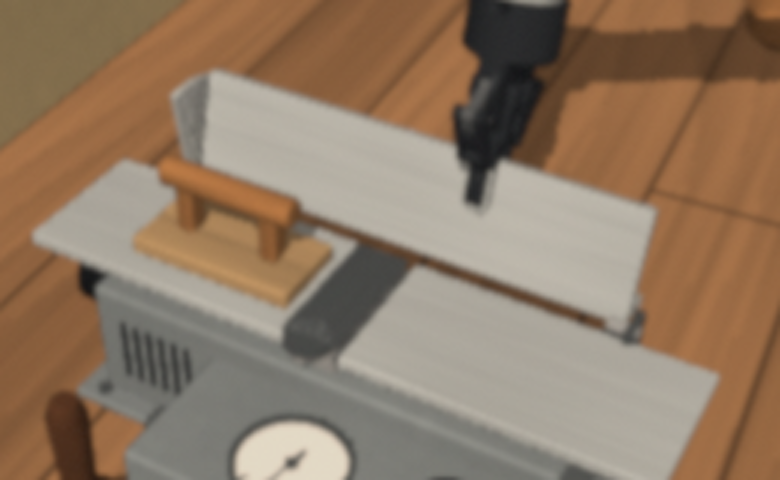

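View pics/scene10z.png

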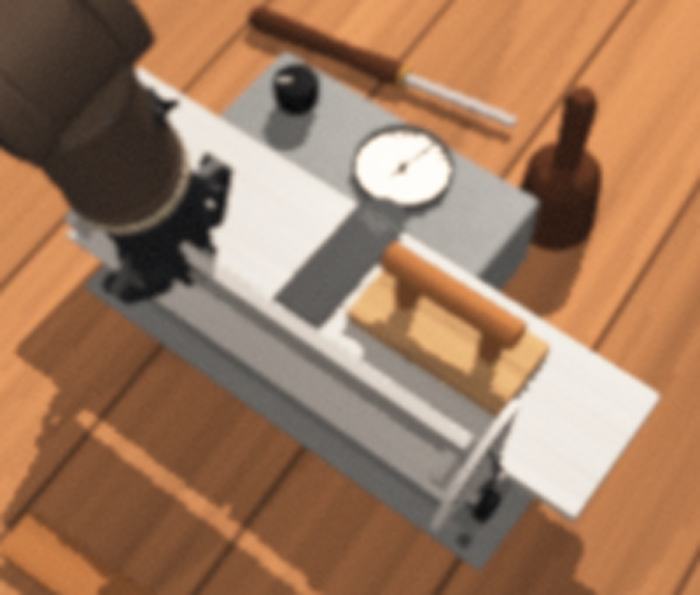

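Run:
```python
from h import *
s=arm.get_image('side'); c=arm.get_image('scene'); T=pose(); w=arm.get_image('wrist')
for L in (12,14,15,16,18):
    a=np.radians(L); u=np.array([0,-np.sin(a),np.cos(a)]);n=np.array([0,np.cos(a),np.sin(a)])
    f=np.array([-.2,FP[6],FP[7]]);g=f+[.4,0,0]
    z=(proj(s,PW([f+.1*u,g+.1*u]))-[210,100]+.5)*3-.5
    y=(proj(c,PW([g+.1*u,g+.1*u-.012*n]))-[235,120]+.5)*3.5-.5
    x=proj(w,PW([f+[.05,0,0]+.1*u, f+[.05,0,0]+.1*u-.012*n]),T)
    print(L,z.round(1).tolist(),y.round(1).tolist(),x.round(1).tolist())
a=c['img'][215:275,345:395,::-1]; cv2.imwrite('pics/q.png',cv2.resize(a,None,fx=10,fy=10,interpolation=cv2.INTER_CUBIC))
print(arm.sense()['time_s'])
```

```text
12 [[652.0, 215.0], [206.6, 70.4]] [[476.2, 431.8], [466.3, 445.5]] [[358.5, 47.5], [313.6, 47.5]]
14 [[653.4, 213.5], [208.9, 69.5]] [[473.3, 435.8], [463.5, 449.7]] [[345.5, 47.5], [300.4, 47.7]]
15 [[654.1, 212.8], [210.0, 69.0]] [[471.9, 437.8], [462.1, 451.7]] [[339.0, 47.6], [293.9, 47.8]]
16 [[654.8, 212.1], [211.2, 68.6]] [[470.5, 439.8], [460.6, 453.8]] [[332.4, 47.6], [287.4, 47.9]]
18 [[656.1, 210.8], [213.5, 67.9]] [[467.6, 443.9], [457.8, 458.0]] [[319.3, 47.7], [274.6, 48.1]]
14.65
```

View pics/q.png

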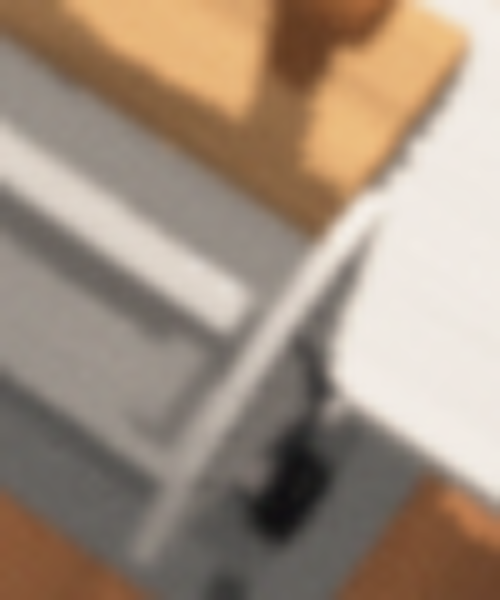

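Run:
```python
from h import *
s=arm.sense(); print(s['ee_rot'],s['ft_force'],s['finger_gap'],np.abs(s['qd']).max())
print(arm.hand_in())
```

```text
[-3.13966563 -0.26175722  1.49764074] [-7.50479284 -1.51938429 15.98298993] 0.1364379452245254 0.001118153856123979
the job is handed in; nothing more can be done
None
```

I set the depth gauge to its long line, then raised the fence to 15 degrees. I handed the job in at about 14.7 s, still holding the fence.

- **Depth knob:** I turned it about 87 degrees clockwise and let go. A close view after letting go showed the needle lying along the long line. My fine adjustment came from reading the needle about 2 degrees short, so the setting is good to roughly that.
- **Fence:** I gripped the top edge with 50 N and swung it up about the hinge without letting it fall back. The tool lean read 15.0 degrees with the pads flat on the plate. The fence's edge lines in the wrist and scene pictures also fit 15 degrees.
- **At hand-in:** The arm was still, and the force on the tool was about 18 N.

**Checks that fell short:**
- The quadrant's lines could not be read directly in any view, so the 15 degrees rests on the tool angle and the fence edges.
- The side camera's corner was 1–2 camera pixels off the predicted position, which is within its error and does not settle the angle.
- I did not measure the loose things before and after. The push block, mallet and gouge show no change in the pictures. I did not check the stave closely, but nothing went near it.

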